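Set an airbrush compressor to 2 bar and lock its pressure knob

ROBOT

A 6-joint arm with a two-finger parallel gripper is mounted at the origin on the work surface. World frame = base frame: x ahead of the robot, y to its left, z up, the work surface at z = 0. Lengths are in m, angles in rad, forces in N, time in s.
With the tool pointing down it reaches from about 0.325 to 0.775 m from the base axis. Payload 9.3 kg.
Tool frame: the origin (TCP) lies on the mounting face of the last link; the fingertips stand 173 mm ahead of it and the grasp point (between the pads) lies 155 mm ahead of it (tip_extent is the distance from the TCP to the fingertips, in m); z points along the fingers, y is the line along which they close (so a half turn about z gives the same grasp; the last joint's range is limited). The gripper opens to 85 mm and grips with 20 to 120 N. Pads are 22 mm wide; open, the fingers measure 114 mm over their backs; the gripper's body (76 mm by 85 mm) begins 54 mm behind the grasp point. The pads swing forward as they close: fully open they stand 13 mm farther back than shut.
Start: joints at [-1.256, 0.259, 0.021, 1.334, 0, 1.418], TCP at [0.248, -0.491, 0.405] pointing down, gripper open.
Joint ranges: [-3.04, 3.04], [-0.91, 1.82], [-1.04, 1.36], [-1.92, 1.95], [-1.52, 1.45], [-3.14, 3.14]. Speed limits (rad/s): [2.22, 2.22, 2.79, 3.14, 3.14, 3.14].

INTERFACE

Orientations are given as a 3x3 rotation matrix whose columns are the frame's x, y, z axes.
In Python, from bench import get_obs, get_image, sign_off, find_in, regions_of, pinpoint, tip_extent gives the robot as it stands.
- The arm moves only by the tool apply_moves, never from a script. Its argument "rows" is a list of rows, each an object with "slide": the shift along the world's x, y, z in cm, a list of three; "turn": the turn about the world's z in rad; "gripper": the finger opening in cm, from 0 to 8.54. In form: [{"slide": [x, y, z], "turn": turn, "gripper": gripper}, ...]. A call has exactly 10 rows; each row is the pose to reach, as a shift and turn from the pose commanded when the call began; what a row does not reach only later rows make up. A row lasts 1/8 s, in which the tool goes at most 62.5 mm and 10.7 degrees, less where a joint would pass 70% of its speed; a pose out of reach is approached as far as the arm can. A call with a gripper value outside its range is refused whole. The fingers move at their own pace and stop on an object; "newtons" is the grip in N (left out, the last holds). Time passes only in rows, so rows that repeat a pose let the fingers close, or fill a call up. It gives the time, the measured TCP pose, the force, the opening and the grip force at its end, in the units of the state.
- get_obs(): the state, without advancing time (a new reading comes with each control period).
- get_image(name): name is "scene" or "top" or "wrist"; returns a dict with "pixels" (480x640x3 uint8, red, green, blue), "range_z" (480x640 float32, m along the optical axis (not along the pixel's ray), 0 where there is no reading), "intrinsics" (3x3 intrinsics, pixels), "R" (3x3) and "t" (3): a world point X has camera coordinates R X + t. Camera axes: x right, y down, z forward; pixel columns grow to the right and rows downward; lengths in m; the calibration is good to about 2 mm. A picture is of the moment at which its call begins.
- sign_off(): hands the job in; it is judged then, once.
Trained networks look in the newest picture that a camera, given by its name, has taken for a name from the list of things; names that differ only in an ending like _2 or _b are one class to them, and where a whole thing is asked for, a point or a joint stands for the part that bears it (a point fixed in the world has none). Each returns a list of dicts, best first, with "confidence" (0 to 1); they miss things now and then, are a little off and sometimes report something else, mostly with a low value. They report only what shows in the picture. A call takes as long as a camera call.
- find_in(camera, target): "box" ([centre column, centre row, width, height] in pixels, round what is visible of it).
- regions_of(camera, target): "region" (480x640 bool, what is visible of it) and "box" ([centre column, centre row, width, height] in pixels, round what is visible of it).
- pinpoint(camera, target): "location" ([row, column] in pixels: a listed point, or the origin of a listed thing).
The state is a dict: "t": time; "joint_pos": joint angles; "dq": joint speeds; "effort": joint torques, N m; "tool_pos": TCP position; "orientation": TCP orientation; "ft_force": force on the tool from outside, world axes, zero at the start; "ft_torque": the same for the moment, N m; "width": finger opening in m; "finger_force": force on a finger pad.
Only numpy, scipy, OpenCV 4.12 (cv2) and the standard library are available. Lean on these libraries where they do the work, as an engineer would, in place of code of your own. Each camera call takes 0.05 s, during which the arm holds its last target. There are 200 camera calls.

TASK

The airbrush compressor on the painting table is set too low: turn the knob on top of its pressure regulator clockwise until the gauge needle stands at 2 bar, and let go of the knob. Then turn the six-sided lock ring under the knob clockwise until you feel it bear on its washer and it is firmly hand-tight (about 0.8 N m), not so hard that it crushes the washer, with the needle still at 2 bar, and let go. Leave the painting things around it where they are.

Things in the scene. Friction and masses are not known exactly. Their poses are not given: they have to be found in the camera images.
- compressor: Airbrush compressor, fixed. Origin at table level straight below the upright axis shared by regulator, washer, lock ring and knob. Along its +y, 90 to 335 mm off, lies its motor (95 mm wide, 178 mm high). Regulator on the axis: 42 mm square body up to 107 mm, round bonnet 40 mm in diameter up to 128 mm, then washer, ring, bare 21 mm spindle, knob. A coupler points 47 mm along -x, 88 mm up.
- pressure_knob: Round black fluted knob, 34 mm in diameter, 28 mm high, on a threaded spindle. Origin on the axis at the spindle's foot, 128 mm above the table; the knob stands from 24 to 52 mm above this origin. It turns about the upright axis without rising, drag about 0.06 N m. Clockwise from above raises the pressure, 1.5 rad per bar, stops at 0 and 4 bar.
- gauge_needle (a joint): Needle of the pressure gauge, in rad: 0 at 0 bar, growing clockwise by 1.178 per bar; 2 bar is 2.356, the middle long mark, where the needle points along the compressor's +x. It moves 0.785 rad per rad of knob. Dial white, facing up, 63 mm in diameter, 110 mm above the table, centred 88 mm from the axis along the compressor's -y; long mark each bar from 0 to 4, short ones each 0.25.
- lock_ring: Aluminium six-sided lock ring with nylon insert, under the knob: 46 mm across flats, 53 across corners, 14 mm high. Origin at the centre of its underside, on the axis, 130 mm above the table; two flats face its own +x and -x, the others every 60 degrees. Starts loose; clockwise from above tightens it, with a constant drag of 0.35 N m (at rest it may show either way). It sinks too little to matter.
- fibre_washer: Brown washer under the lock ring, 37 mm in diameter; origin at the centre of its underside. The ring meets it after 0.5 to 2.6 rad of turning, shown by no pose, only felt. From there the moment rises by about 3 N m per rad above the drag, 0.011 N m per newton on the washer. Tight above 25 N (0.3 N m over the drag), crushed above 120 N (1.3 over it). Let go, it eases back to some 30 N and holds.
- paint_jar_a: Small paint jar with white lid, 38 mm in diameter, 45 mm high, loose; origin at the centre of its underside. The three jars stand in any order on three places, two of them 80 to 120 mm from the regulator axis.
- paint_jar_b: Another such paint jar, 38 mm in diameter, 45 mm high; origin at the centre of its underside.
- paint_jar_c: Another such paint jar, 38 mm in diameter, 45 mm high; origin at the centre of its underside.
- water_mug: White ceramic mug, 82 mm in diameter, 95 mm high, handle along its own +y; origin at the centre of its underside.
- brush_pot: Terracotta pot, 68 mm in diameter, with four brushes standing in it up to 195 mm high; origin at the centre of its underside.
- palette_bowl: White ceramic bowl, 100 mm in diameter, 35 mm high; origin at the centre of its underside.
- brush: Flat paint brush lying on the table, 190 mm long; origin under its middle.

How it is judged:
By the outcome, as a careful person would: the job done as asked, in the order asked, and still so for the second after the job is handed in, with the robot touching nothing.
It also fails if it takes over 61 s, if anything falls off the work surface, if the arm or the gripper's body presses on something with over 40 N, if the wrist force passes 120 N, or if a joint passes its speed limit or range.

## Working session

There is one attempt and no reset: what is moved stays moved. The work goes in short steps, Python scripts to look and compute and a tool call to move; the robot and the scene stay as the last step left them, time stands still between calls to the robot, and variables do not carry over. Pictures are saved under pics/ and viewed, at most 10 in all, crops included, and the job is handed in when it is done.

Besides the shell and the picture viewer there is one more tool, called after ">>>" by a JSON object that holds its "method" and its "body". apply_moves: Moves the arm, as the interface text tells. Its arguments: {"type":"object","properties":{"rows":{"type":"array","items":{"type":"object","properties":{"slide":{"type":"array","items":{"type":"number"}},"turn":{"type":"number"},"gripper":{"type":"number"}}}},"newtons":{"type":"number"}},"required":["rows"]}

```bash
mkdir -p pics; ls
cat > h.py <<'E'
import numpy as np, cv2
from bench import *
def cloud(im):
    K=im["intrinsics"];z=im["range_z"];v,u=np.indices(z.shape)
    c=np.stack([(u-K[0,2])*z/K[0,0],(v-K[1,2])*z/K[1,1],z],-1)
    return (c-im["t"])@im["R"]
def save(im,n): cv2.imwrite("pics/"+n,im["pixels"][:,:,::-1])
E
python3 - <<'E'
from h import *
np.set_printoptions(precision=4,suppress=True)
o=get_obs();print(o["t"],o["tool_pos"],o["orientation"],o["width"],o["ft_torque"],tip_extent)
ims={}
for c in("top","scene"):
    im=get_image(c);ims[c]=im;save(im,c+"1.png");P=cloud(im)
    for n in("pressure_knob","lock_ring","gauge_needle","compressor","paint_jar_a","water_mug","brush_pot","palette_bowl","brush"):
        for r in regions_of(c,n)[:3]:
            m=r["region"]&(im["range_z"]>0)
            if m.sum()<5: continue
            q=P[m]; zt=np.percentile(q[:,2],95); tp=q[q[:,2]>zt-.006]
            print(c,n,round(r["confidence"],2),np.round(r["box"]),"top z",round(zt,3),"ctr",(tp.min(0)+tp.max(0))[:2]/2,tp[:,:2].max(0)-tp[:,:2].min(0))
E
```

```text
pics
0.0 [ 0.248  -0.4909  0.4041] [[ 0.8925  0.451  -0.0004]
 [ 0.451  -0.8925  0.0013]
 [ 0.0002 -0.0013 -1.    ]] 0.085472628122273 [ 0.0135 -0.0173 -0.0685] 0.1734
top pressure_knob 0.63 [377. 237.  13.  16.] top z 0.184 ctr [ 0.5455 -0.1319] [0.0299 0.0311]
top lock_ring 0.69 [372. 240.  20.  16.] top z 0.161 ctr [ 0.5351 -0.1294] [0.0116 0.0267]
top gauge_needle 0.42 [398. 267.  19.  16.] top z 0.049 ctr [ 0.4847 -0.2052] [0.0313 0.0318]
top compressor 0.8 [328. 258. 182.  84.] top z 0.175 ctr [ 0.5124 -0.0046] [0.1002 0.2866]
top compressor 0.37 [102. 280.  37.  39.] top z 0.037 ctr [0.4342 0.5559] [0.0957 0.0977]
top paint_jar_a 0.77 [444. 297.  17.  12.] top z 0.049 ctr [ 0.4133 -0.3318] [0.0306 0.0274]
top paint_jar_a 0.72 [364. 211.  16.  10.] top z 0.05 ctr [ 0.63   -0.1096] [0.0296 0.0291]
top paint_jar_a 0.62 [397. 265.  17.  17.] top z 0.049 ctr [ 0.4847 -0.2052] [0.0313 0.0318]
top water_mug 0.63 [496. 232.  46.  43.] top z 0.094 ctr [ 0.5653 -0.4568] [0.0796 0.0837]
top water_mug 0.22 [375. 236.  12.  19.] top z 0.184 ctr [ 0.5465 -0.1318] [0.0319 0.0314]
top brush_p
[... 487 characters left out ...]
op z 0.147 ctr [ 0.5527 -0.1322] [0.0387 0.0447]
scene compressor 0.79 [306. 249. 167.  64.] top z 0.17 ctr [ 0.5146 -0.0064] [0.1002 0.2867]
scene paint_jar_a 0.66 [222. 208.  13.  16.] top z 0.047 ctr [ 0.4137 -0.3373] [0.0338 0.0332]
scene paint_jar_a 0.46 [253. 235.  14.  16.] top z 0.048 ctr [ 0.4878 -0.2065] [0.0309 0.0275]
scene water_mug 0.65 [160. 227.  37.  40.] top z 0.095 ctr [ 0.5813 -0.4522] [0.11   0.0915]
scene brush_pot 0.82 [140. 241.  52.  69.] top z 0.164 ctr [ 0.6719 -0.4473] [0.0868 0.0817]
scene palette_bowl 0.83 [525. 287.  38.  32.] top z 0.035 ctr [0.4316 0.5536] [0.1008 0.0973]
scene brush 0.83 [167. 201.  44.  36.] top z 0.022 ctr [ 0.4352 -0.5184] [0.0961 0.1764]
```

Run:
```python
import cv2
a=cv2.imread("pics/top1.png")[180:330,220:420];b=cv2.imread("pics/scene1.png")[180:300,200:400]
cv2.imwrite("pics/c1.png",cv2.resize(a,None,fx=4,fy=4,interpolation=cv2.INTER_CUBIC))
```

```text
(no output)
```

View pics/c1.png

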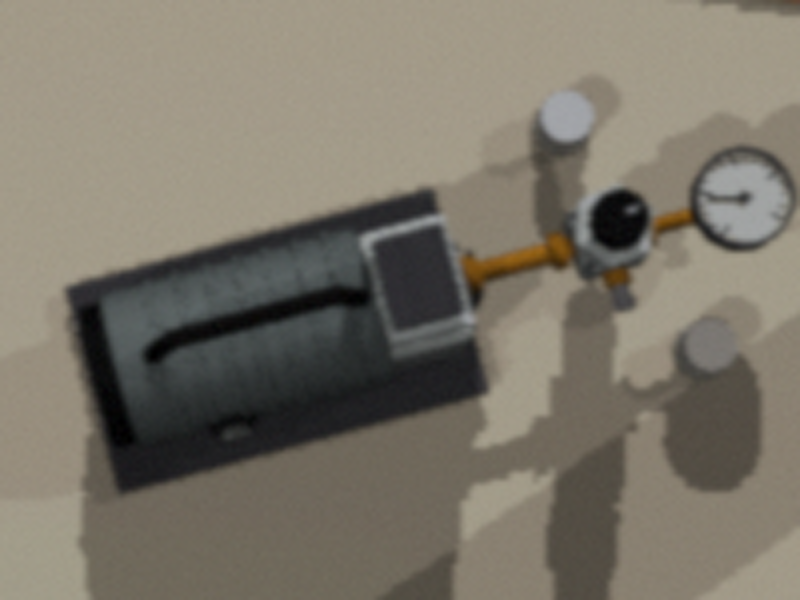

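The knob is at crop (620,218), which is about (0.546, -0.132) in the world. The gauge is at crop (743,198), with its needle pointing left, about 0.9 bar. Two jars stand at crop (567,115) and (708,345). Next I'll move above the knob and turn counter-clockwise first, to leave room for the clockwise turn.

>>> {"method": "apply_moves", "body": {"rows": [{"slide": [3, 3.6, 1], "turn": 0.17, "gripper": 8.5}, {"slide": [6, 7.2, 2], "turn": 0.34, "gripper": 8.5}, {"slide": [9, 10.8, 3], "turn": 0.51, "gripper": 8.5}, {"slide": [12, 14.4, 4], "turn": 0.68, "gripper": 8.5}, {"slide": [15, 18, 5], "turn": 0.85, "gripper": 8.5}, {"slide": [18, 21.6, 5.5], "turn": 1.02, "gripper": 8.5}, {"slide": [21, 25.2, 5.5], "turn": 1.19, "gripper": 8.5}, {"slide": [24, 28.8, 5.5], "turn": 1.36, "gripper": 8.5}, {"slide": [27, 32.4, 5.5], "turn": 1.53, "gripper": 8.5}, {"slide": [29.8, 35.9, 5.5], "turn": 1.7, "gripper": 8.5}], "newtons": 40}}

```text
t: 2.25
tool_pos: [0.5469, -0.1305, 0.4597]
orientation: [[-0.567, 0.824, 0.0], [0.824, 0.567, -0.0], [-0.0, 0.0, -1.0]]
ft_force: [0.3, -0.8, 0.6]
width: 0.0846
finger_force: 0.0
```

```bash
cat > w.py <<'E'
from h import *
import sys
np.set_printoptions(precision=4,suppress=True)
o=get_obs();R=o["orientation"];print(o["t"],o["tool_pos"],"yaw",np.arctan2(R[1,0],R[0,0]),o["joint_pos"],o["ft_force"],o["ft_torque"])
im=get_image("wrist");P=cloud(im);save(im,sys.argv[1])
for n in("pressure_knob","lock_ring","gauge_needle","compressor"):
    for r in regions_of("wrist",n)[:1]:
        m=r["region"]&(im["range_z"]>0)
        if m.sum()<5: continue
        q=P[m]; zt=np.percentile(q[:,2],95); tp=q[q[:,2]>zt-.004]
        print(n,round(r["confidence"],2),np.round(r["box"]),"top z",round(zt,3),"ctr",(tp.min(0)+tp.max(0))[:2]/2,tp[:,:2].max(0)-tp[:,:2].min(0),cv2.minEnclosingCircle(tp[:,:2].astype(np.float32)*1000))
# pts at ring height / dial height
kc=np.array([.546,-.132])
np.savez("last.npz",P=P,px=im["pixels"])
E
python3 w.py w1.png
```

```text
2.25 [ 0.5469 -0.1305  0.4597] yaw 2.1736365246134572 [-0.3835  0.2712  0.1775  1.4768 -0.      0.5844] [ 0.3368 -0.7571  0.6413] [-0.0255 -0.0493 -0.0474]
pressure_knob 0.98 [313. 234.  50.  51.] top z 0.181 ctr [ 0.5465 -0.134 ] [0.033  0.0335] ((546.6773071289062, -134.26791381835938), 17.0778865814209)
lock_ring 0.84 [314. 219.  57.  50.] top z 0.145 ctr [ 0.5463 -0.1335] [0.0515 0.0458] ((546.3426513671875, -134.08599853515625), 25.876846313476562)
gauge_needle 0.6 [290. 290.  17.  21.] top z 0.108 ctr [ 0.5714 -0.21  ] [0.0059 0.024 ] ((571.306396484375, -209.96014404296875), 11.988814353942871)
compressor 0.9 [352. 164. 200. 328.] top z 0.179 ctr [ 0.5469 -0.1345] [0.0347 0.0346] ((546.71875, -134.3259735107422), 17.52320098876953)
```

View pics/w1.png

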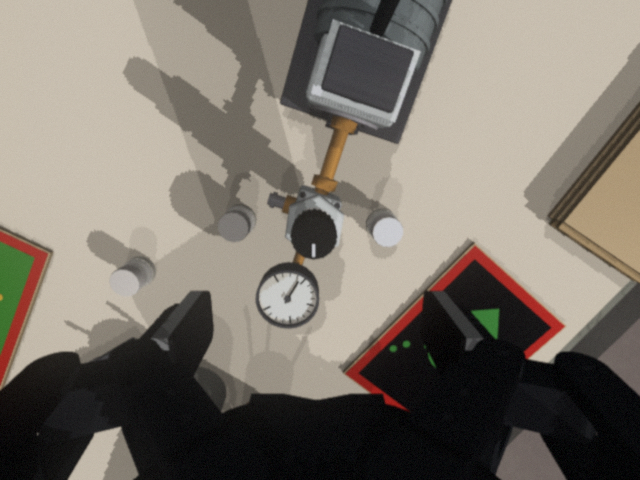

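Wrist view: knob at (313,234), gauge at (287,296), and the lock ring visible around (314,219). I'll rectify the ring and dial planes to read their angles.

```bash
cat > rect.py <<'E'
from h import *
def rect(im,c,z,half,n=400):
    # image: right=+x world, up=+y world
    s=np.array([[-1,1],[1,1],[1,-1],[-1,-1]])*half+c
    X=np.c_[s,np.full(4,z)]; q=X@im["R"].T+im["t"]; uv=q@im["intrinsics"].T; uv=uv[:,:2]/uv[:,2:]
    H=cv2.getPerspectiveTransform(uv.astype(np.float32),np.float32([[0,0],[n,0],[n,n],[0,n]]))
    return cv2.warpPerspective(im["pixels"],H,(n,n),flags=cv2.INTER_CUBIC)[:,:,::-1]
def views(im,k,g,name):
    cv2.imwrite("pics/"+name,np.hstack([rect(im,k,.144,.035),rect(im,g,.110,.04)]))
E
python3 - <<'E'
from rect import *
im=get_image("wrist");P=cloud(im)
k=np.array([.5467,-.1342]); 
m=(abs(P[...,2]-.144)<.004)&(np.hypot(*(np.moveaxis(P[...,:2],-1,0)-k[:,None,None]))<.032)
q=P[m][:,:2].astype(np.float32)
print(m.sum(),cv2.minEnclosingCircle(q*1000))
# hex fit: for angle, extents
for a in np.arange(0,60,3):
    w=[]
    for b in (0,60,120):
        t=np.radians(a+b);p=(q-k)@[np.cos(t),np.sin(t)];w+= [p.max()*1e3,-p.min()*1e3]
    print(a,np.round(w,1),round(max(w),1))
m=(abs(P[...,2]-.110)<.006)&(np.hypot(P[...,0]-.57,P[...,1]+.22)<.05)
q=P[m][:,:2].astype(np.float32);(c,r)=cv2.minEnclosingCircle(q);print(c,r,m.sum())
views(im,k,np.array(c),"r1.png")
E
```

```text
926 ((546.5432739257812, -134.28817749023438), 26.275890350341797)
0 [26.  26.3 25.7 26.1 26.1 16.1] 26.3
3 [25.9 26.2 25.6 26.  26.  17.1] 26.2
6 [25.7 26.  25.4 25.8 25.8 18.1] 26.0
9 [25.4 25.7 25.1 25.5 25.6 19. ] 25.7
12 [25.  25.3 24.8 25.2 25.2 19.9] 25.3
15 [24.6 24.9 24.4 24.9 24.9 20.7] 24.9
18 [24.1 24.4 23.9 24.5 24.4 21.5] 24.5
21 [23.5 23.9 23.4 24.1 23.9 22.2] 24.1
24 [22.9 23.3 22.9 23.6 23.3 22.8] 23.6
27 [23.  23.5 23.2 23.1 23.4 23.4] 23.5
30 [23.5 23.9 23.7 22.5 23.9 23.9] 23.9
33 [23.9 24.3 24.3 21.8 24.4 24.3] 24.4
36 [24.3 24.7 24.8 21.  24.9 24.7] 24.9
39 [24.6 25.1 25.2 20.4 25.3 25.1] 25.3
42 [25.  25.5 25.5 19.7 25.7 25.4] 25.7
45 [25.3 25.7 25.8 18.9 26.  25.7] 26.0
48 [25.5 26.  26.  18.1 26.2 25.9] 26.2
51 [25.6 26.1 26.2 17.3 26.3 26.1] 26.3
54 [25.7 26.2 26.2 16.4 26.4 26.1] 26.4
57 [25.7 26.2 26.2 15.4 26.4 26.1] 26.4
(0.5715607404708862, -0.21860072016716003) 0.03206058219075203 2083
```

View pics/r1.png

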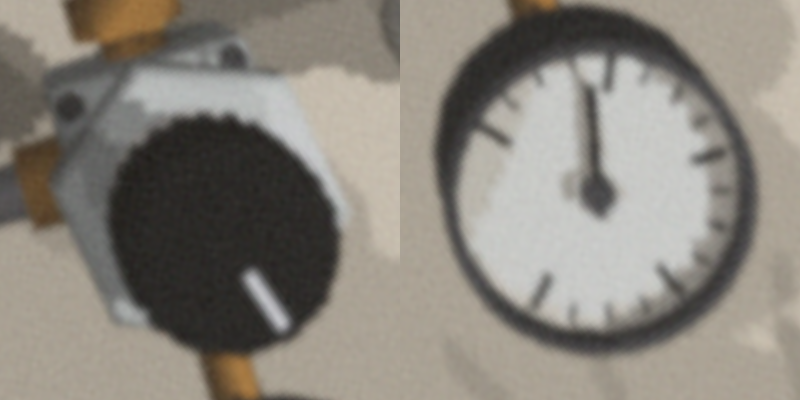

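Reading the rectified view: needle at about 93.8°, 2 bar mark at about 16.9°, 0 mark at about 151.5°. That makes the reading about 0.86 bar, so the knob needs about 1.71 rad clockwise. The ring's flat normals are at about 25.5° + 60k. Next I'll descend onto the knob and grip it.

>>> {"method": "apply_moves", "body": {"rows": [{"slide": [0.07, -0.22, -4], "turn": 0, "gripper": 8.5}, {"slide": [0.07, -0.22, -8], "turn": 0, "gripper": 8.5}, {"slide": [0.07, -0.22, -12], "turn": 0, "gripper": 7}, {"slide": [0.07, -0.22, -13.5], "turn": 0, "gripper": 6}, {"slide": [0.07, -0.22, -13.5], "turn": 0, "gripper": 5}, {"slide": [0.07, -0.22, -13.5], "turn": 0, "gripper": 3}, {"slide": [0.07, -0.22, -13.5], "turn": 0, "gripper": 3}, {"slide": [0.07, -0.22, -13.5], "turn": 0, "gripper": 3}, {"slide": [0.07, -0.22, -13.5], "turn": 0, "gripper": 3}, {"slide": [0.07, -0.22, -13.5], "turn": 0, "gripper": 3}], "newtons": 40}}

```text
t: 3.8
tool_pos: [0.5467, -0.1345, 0.3265]
orientation: [[-0.562, 0.827, 0.002], [0.827, 0.562, -0.002], [-0.003, 0.0, -1.0]]
ft_force: [-3.4, -3.0, 6.7]
width: 0.0332
finger_force: 39.9
```

>>> {"method": "apply_moves", "body": {"rows": [{"slide": [0, 0, 0], "turn": -0.18, "gripper": 3}, {"slide": [0, 0, 0], "turn": -0.36, "gripper": 3}, {"slide": [0, 0, 0], "turn": -0.54, "gripper": 3}, {"slide": [0, 0, 0], "turn": -0.72, "gripper": 3}, {"slide": [0, 0, 0], "turn": -0.9, "gripper": 3}, {"slide": [0, 0, 0], "turn": -1.08, "gripper": 3}, {"slide": [0, 0, 0], "turn": -1.26, "gripper": 3}, {"slide": [0, 0, 0], "turn": -1.44, "gripper": 3}, {"slide": [0, 0, 0], "turn": -1.62, "gripper": 3}, {"slide": [0, 0, 0], "turn": -1.71, "gripper": 3}]}}

```text
t: 5.05
tool_pos: [0.5463, -0.1344, 0.3265]
orientation: [[0.899, 0.438, 0.001], [0.438, -0.899, -0.002], [0.0, 0.002, -1.0]]
ft_force: [-6.4, -3.1, 7.5]
width: 0.0332
finger_force: 40.2
```

```bash
cat > st.py <<'E'
from h import *
np.set_printoptions(precision=4,suppress=True)
o=get_obs();R=o["orientation"];print(o["t"],o["tool_pos"],"yaw",np.arctan2(R[1,0],R[0,0]),o["joint_pos"],o["ft_force"],o["ft_torque"],o["width"])
E
python3 st.py
python3 - <<'E'
from rect import *
# can the needle be seen while gripped?
im=get_image("wrist");a=rect(im,np.array([.5716,-.2186]),.110,.04)
b=rect(get_image("top"),np.array([.5716,-.2186]),.110,.04)
cv2.imwrite("pics/g2.png",np.hstack([a,b]))
E
```

```text
5.05 [ 0.5463 -0.1344  0.3265] yaw 0.45319703886313895 [-0.39    0.3126 -0.1038  1.1527 -0.0015  2.2984] [-6.386  -3.0946  7.4588] [-0.4914  1.4108  0.1002] 0.03317391344081385
```

View pics/g2.png

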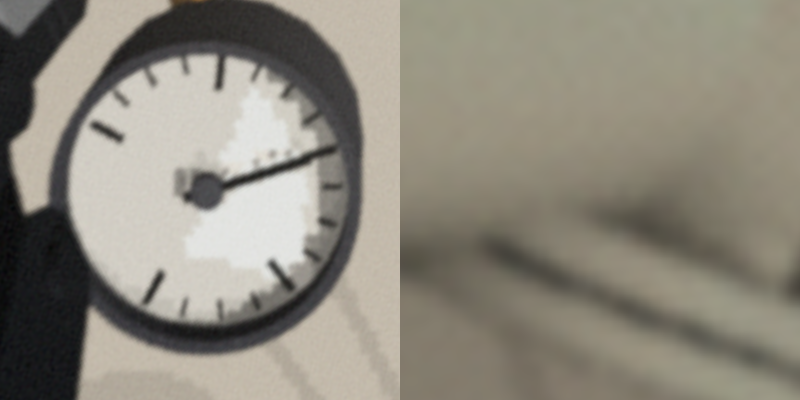

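In the left half of the picture, the needle tip (310,160) lies on the 2 bar mark (320,154). Now I'll release the knob, rise a little and turn back toward the ring's flats.

>>> {"method": "apply_moves", "body": {"rows": [{"slide": [0, 0, 0], "turn": 0, "gripper": 8.5}, {"slide": [0, 0, 0], "turn": 0, "gripper": 8.5}, {"slide": [0, 0, 0], "turn": 0, "gripper": 8.5}, {"slide": [0, 0, 2], "turn": 0, "gripper": 8.5}, {"slide": [0, 0, 4], "turn": 0.18, "gripper": 8.5}, {"slide": [0, 0, 6], "turn": 0.36, "gripper": 8.5}, {"slide": [0, 0, 6], "turn": 0.54, "gripper": 8.5}, {"slide": [0, 0, 6], "turn": 0.72, "gripper": 8.5}, {"slide": [0, 0, 6], "turn": 0.9, "gripper": 8.5}, {"slide": [0, 0, 6], "turn": 1.08, "gripper": 8.5}]}}

```text
t: 6.4
tool_pos: [0.5468, -0.134, 0.3846]
orientation: [[0.027, 1.0, -0.0], [1.0, -0.027, 0.0], [0.0, -0.0, -1.0]]
ft_force: [-0.6, -0.4, -0.3]
width: 0.0848
finger_force: 0.0
```

>>> {"method": "apply_moves", "body": {"rows": [{"slide": [0, 0, 0], "turn": 0.17, "gripper": 8.5}, {"slide": [0, 0, 0], "turn": 0.34, "gripper": 8.5}, {"slide": [0, 0, 0], "turn": 0.51, "gripper": 8.5}, {"slide": [0, 0, 0], "turn": 0.68, "gripper": 8.5}, {"slide": [0, 0, 0], "turn": 0.85, "gripper": 8.5}, {"slide": [0, 0, 0], "turn": 1.02, "gripper": 8.5}, {"slide": [0, 0, 0], "turn": 1.19, "gripper": 8.5}, {"slide": [0, 0, 0], "turn": 1.36, "gripper": 8.5}, {"slide": [0, 0, 0], "turn": 1.525, "gripper": 8.5}, {"slide": [0, 0, 0], "turn": 1.525, "gripper": 8.5}]}}

```text
t: 7.65
tool_pos: [0.5468, -0.1341, 0.3846]
orientation: [[-0.997, 0.08, -0.0], [0.08, 0.997, 0.0], [0.0, 0.0, -1.0]]
ft_force: [0.2, 0.4, -0.7]
width: 0.0847
finger_force: 0.0
```

```bash
python3 st.py
cat > chk.py <<'E'
from rect import *
import sys
im=get_image("wrist");P=cloud(im)
m=(abs(P[...,2]-.180)<.004)&(np.hypot(P[...,0]-.5465,P[...,1]+.134)<.03)
print("knob",cv2.minEnclosingCircle(P[m][:,:2].astype(np.float32)*1000))
k=np.array([.5466,-.1342])
m=(abs(P[...,2]-.144)<.004)&(np.hypot(P[...,0]-k[0],P[...,1]-k[1])<.032)
q=P[m][:,:2].astype(np.float32);c,r=cv2.minEnclosingCircle(q*1000);print("ring",c,r,m.sum())
best=[]
for a in np.arange(0,60,1.):
    w=[]
    for b in (0,60,120):
        t=np.radians(a+b);p=(q-k)@[np.cos(t),np.sin(t)];w+=[np.percentile(p,99.7),-np.percentile(p,.3)]
    best.append((max(w),a))
print(sorted(best)[:4])
views(im,k,np.array([.5716,-.2186]),sys.argv[1])
E
python3 chk.py r3.png
```

```text
7.65 [ 0.5468 -0.1341  0.3846] yaw 3.0618766203974865 [-0.3895  0.2871  0.0103  1.2941  0.0001 -0.3098] [ 0.1684  0.4376 -0.6894] [-0.004   0.0155 -0.034 ] 0.08469098075024833
knob ((546.2551879882812, -134.56936645507812), 17.210735321044922)
ring (546.469482421875, -134.7649383544922) 26.3348445892334 1637
[(np.float64(0.02349286781096879), np.float64(26.0)), (np.float64(0.02350361049605175), np.float64(25.0)), (np.float64(0.023520059822144113), np.float64(27.0)), (np.float64(0.023549808159233847), np.float64(24.0))]
```

View pics/r3.png

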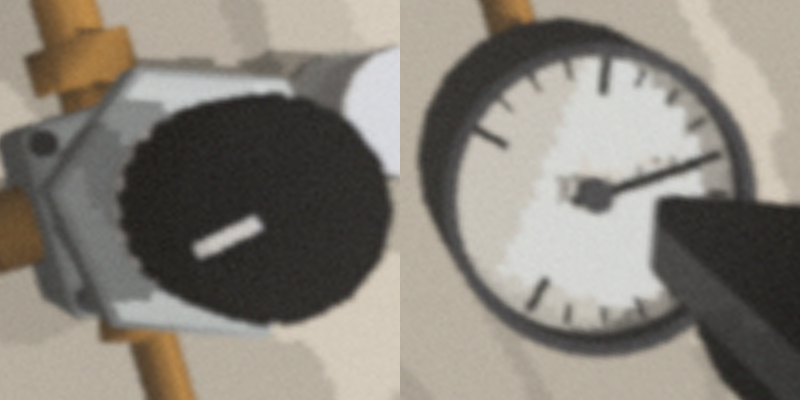

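The needle sits on the 2 bar mark with the knob released. The ring's flats are still at 25.5°, and the tool is aligned to them. I'll go down with a narrower opening and grip the ring.

>>> {"method": "apply_moves", "body": {"rows": [{"slide": [-0.02, -0.03, 0], "turn": 0, "gripper": 6.2}, {"slide": [-0.02, -0.03, 0], "turn": 0, "gripper": 6.2}, {"slide": [-0.02, -0.03, -3], "turn": 0, "gripper": 6.2}, {"slide": [-0.02, -0.03, -6], "turn": 0, "gripper": 6.2}, {"slide": [-0.02, -0.03, -8], "turn": 0, "gripper": 6.2}, {"slide": [-0.02, -0.03, -8.8], "turn": 0, "gripper": 6.2}, {"slide": [-0.02, -0.03, -8.8], "turn": 0, "gripper": 5.5}, {"slide": [-0.02, -0.03, -8.8], "turn": 0, "gripper": 4}, {"slide": [-0.02, -0.03, -8.8], "turn": 0, "gripper": 4}, {"slide": [-0.02, -0.03, -8.8], "turn": 0, "gripper": 4}], "newtons": 80}}

```text
t: 8.95
tool_pos: [0.5466, -0.1345, 0.2978]
orientation: [[-0.997, 0.079, 0.002], [0.079, 0.997, -0.001], [-0.002, -0.001, -1.0]]
ft_force: [-2.2, 0.5, 6.4]
width: 0.0444
finger_force: 82.8
```

```bash
python3 st.py
```

```text
8.95 [ 0.5466 -0.1345  0.2978] yaw 3.0625134071459743 [-0.3903  0.331  -0.1535  1.0845 -0.0001 -0.3112] [-2.1593  0.5064  6.3612] [ 0.1216  0.336  -0.23  ] 0.04438277870673329
```

>>> {"method": "apply_moves", "body": {"rows": [{"slide": [0, 0, 0], "turn": -0.08, "gripper": 4}, {"slide": [0, 0, 0], "turn": -0.16, "gripper": 4}, {"slide": [0, 0, 0], "turn": -0.24, "gripper": 4}, {"slide": [0, 0, 0], "turn": -0.32, "gripper": 4}, {"slide": [0, 0, 0], "turn": -0.4, "gripper": 4}, {"slide": [0, 0, 0], "turn": -0.45, "gripper": 4}, {"slide": [0, 0, 0], "turn": -0.5, "gripper": 4}, {"slide": [0, 0, 0], "turn": -0.5, "gripper": 4}, {"slide": [0, 0, 0], "turn": -0.5, "gripper": 4}, {"slide": [0, 0, 0], "turn": -0.5, "gripper": 4}]}}

```text
t: 10.2
tool_pos: [0.5466, -0.1345, 0.2978]
orientation: [[-0.837, 0.547, 0.002], [0.547, 0.837, -0.001], [-0.002, 0.0, -1.0]]
ft_force: [-1.5, -0.1, 6.4]
width: 0.0444
finger_force: 82.9
```

```bash
python3 st.py
```

```text
10.2 [ 0.5466 -0.1345  0.2978] yaw 2.5622720448746015 [-0.3903  0.331  -0.1535  1.0845 -0.0001  0.189 ] [-1.4996 -0.0616  6.3717] [ 0.0352  0.399  -0.3244] 0.04444228863974766
```

>>> {"method": "apply_moves", "body": {"rows": [{"slide": [0, 0, 0], "turn": -0.02, "gripper": 4}, {"slide": [0, 0, 0], "turn": -0.04, "gripper": 4}, {"slide": [0, 0, 0], "turn": -0.06, "gripper": 4}, {"slide": [0, 0, 0], "turn": -0.08, "gripper": 4}, {"slide": [0, 0, 0], "turn": -0.1, "gripper": 4}, {"slide": [0, 0, 0], "turn": -0.12, "gripper": 4}, {"slide": [0, 0, 0], "turn": -0.14, "gripper": 4}, {"slide": [0, 0, 0], "turn": -0.16, "gripper": 4}, {"slide": [0, 0, 0], "turn": -0.18, "gripper": 4}, {"slide": [0, 0, 0], "turn": -0.2, "gripper": 4}]}}

```text
t: 11.45
tool_pos: [0.5466, -0.1345, 0.2979]
orientation: [[-0.712, 0.703, 0.002], [0.703, 0.712, -0.001], [-0.002, 0.0, -1.0]]
ft_force: [-1.8, -0.1, 6.3]
width: 0.0445
finger_force: 82.7
```

```bash
python3 st.py
```

```text
11.45 [ 0.5466 -0.1345  0.2979] yaw 2.362584372234082 [-0.3902  0.331  -0.1534  1.0845 -0.0004  0.3888] [-1.8021 -0.0643  6.2657] [-0.043   0.4729  0.4174] 0.044493384802168426
```

>>> {"method": "apply_moves", "body": {"rows": [{"slide": [0, 0, 0], "turn": -0.02, "gripper": 4}, {"slide": [0, 0, 0], "turn": -0.04, "gripper": 4}, {"slide": [0, 0, 0], "turn": -0.06, "gripper": 4}, {"slide": [0, 0, 0], "turn": -0.08, "gripper": 4}, {"slide": [0, 0, 0], "turn": -0.09, "gripper": 4}, {"slide": [0, 0, 0], "turn": -0.1, "gripper": 4}, {"slide": [0, 0, 0], "turn": -0.11, "gripper": 4}, {"slide": [0, 0, 0], "turn": -0.12, "gripper": 4}, {"slide": [0, 0, 0], "turn": -0.13, "gripper": 4}, {"slide": [0, 0, 0], "turn": -0.14, "gripper": 4}]}}

```text
t: 12.7
tool_pos: [0.5466, -0.1345, 0.2978]
orientation: [[-0.607, 0.795, 0.001], [0.795, 0.607, -0.001], [-0.002, 0.001, -1.0]]
ft_force: [-1.4, -0.5, 6.4]
width: 0.0447
finger_force: 82.7
```

```bash
python3 st.py
```

```text
12.7 [ 0.5466 -0.1345  0.2978] yaw 2.2228857972915175 [-0.3903  0.331  -0.1535  1.0845 -0.0004  0.5285] [-1.4137 -0.5108  6.407 ] [-0.1082  0.5043  0.3552] 0.04473074276213364
```

>>> {"method": "apply_moves", "body": {"rows": [{"slide": [0, 0, 0], "turn": -0.02, "gripper": 4}, {"slide": [0, 0, 0], "turn": -0.04, "gripper": 4}, {"slide": [0, 0, 0], "turn": -0.06, "gripper": 4}, {"slide": [0, 0, 0], "turn": -0.08, "gripper": 4}, {"slide": [0, 0, 0], "turn": -0.1, "gripper": 4}, {"slide": [0, 0, 0], "turn": -0.12, "gripper": 4}, {"slide": [0, 0, 0], "turn": -0.14, "gripper": 4}, {"slide": [0, 0, 0], "turn": -0.16, "gripper": 4}, {"slide": [0, 0, 0], "turn": -0.18, "gripper": 4}, {"slide": [0, 0, 0], "turn": -0.2, "gripper": 4}]}}

```text
t: 13.95
tool_pos: [0.5466, -0.1345, 0.2978]
orientation: [[-0.437, 0.9, 0.001], [0.9, 0.437, -0.001], [-0.002, 0.001, -1.0]]
ft_force: [-1.5, 0.5, 7.1]
width: 0.0444
finger_force: 82.7
```

```bash
python3 st.py
```

```text
13.95 [ 0.5466 -0.1345  0.2978] yaw 2.022590143134159 [-0.3903  0.331  -0.1535  1.0845 -0.0004  0.7287] [-1.5461  0.5141  7.1183] [-0.1254  0.5329  0.3161] 0.044357246713465734
```

>>> {"method": "apply_moves", "body": {"rows": [{"slide": [0, 0, 0], "turn": -0.02, "gripper": 4}, {"slide": [0, 0, 0], "turn": -0.04, "gripper": 4}, {"slide": [0, 0, 0], "turn": -0.06, "gripper": 4}, {"slide": [0, 0, 0], "turn": -0.08, "gripper": 4}, {"slide": [0, 0, 0], "turn": -0.1, "gripper": 4}, {"slide": [0, 0, 0], "turn": -0.12, "gripper": 4}, {"slide": [0, 0, 0], "turn": -0.14, "gripper": 4}, {"slide": [0, 0, 0], "turn": -0.16, "gripper": 4}, {"slide": [0, 0, 0], "turn": -0.18, "gripper": 4}, {"slide": [0, 0, 0], "turn": -0.2, "gripper": 4}]}}

```text
t: 15.2
tool_pos: [0.5466, -0.1345, 0.2979]
orientation: [[-0.249, 0.968, 0.001], [0.968, 0.249, -0.001], [-0.001, 0.001, -1.0]]
ft_force: [-2.8, -0.4, 6.0]
width: 0.0443
finger_force: 82.7
```

```bash
python3 st.py
```

```text
15.2 [ 0.5466 -0.1345  0.2979] yaw 1.8226334701029572 [-0.3902  0.331  -0.1535  1.0846 -0.0004  0.9287] [-2.8472 -0.4032  5.9704] [-0.1076  0.5644  0.3847] 0.04434521558141938
```

>>> {"method": "apply_moves", "body": {"rows": [{"slide": [0, 0, 0], "turn": -0.02, "gripper": 4}, {"slide": [0, 0, 0], "turn": -0.04, "gripper": 4}, {"slide": [0, 0, 0], "turn": -0.06, "gripper": 4}, {"slide": [0, 0, 0], "turn": -0.08, "gripper": 4}, {"slide": [0, 0, 0], "turn": -0.1, "gripper": 4}, {"slide": [0, 0, 0], "turn": -0.12, "gripper": 4}, {"slide": [0, 0, 0], "turn": -0.14, "gripper": 4}, {"slide": [0, 0, 0], "turn": -0.16, "gripper": 4}, {"slide": [0, 0, 0], "turn": -0.18, "gripper": 4}, {"slide": [0, 0, 0], "turn": -0.2, "gripper": 4}]}}

```text
t: 16.45
tool_pos: [0.5467, -0.1347, 0.2979]
orientation: [[-0.053, 0.999, 0.002], [0.999, 0.053, -0.002], [-0.002, 0.002, -1.0]]
ft_force: [-1.4, -2.7, 4.6]
width: 0.0444
finger_force: 82.8
```

```bash
python3 st.py
```

```text
16.45 [ 0.5467 -0.1347  0.2979] yaw 1.623396033748109 [-0.3904  0.3311 -0.1533  1.0842 -0.001   1.1278] [-1.4009 -2.7279  4.6411] [-0.3853  0.5443  1.1081] 0.04444797023999425
```

The ring has met the washer: the moment rose from about 0.38 to 1.1 N m. That is about 0.7 over the drag, so it's tight and well below crushing. I'll let go, rise and check.

>>> {"method": "apply_moves", "body": {"rows": [{"slide": [0, 0, 0], "turn": 0, "gripper": 6.2}, {"slide": [0, 0, 0], "turn": 0, "gripper": 6.2}, {"slide": [0, 0, 0], "turn": 0, "gripper": 6.2}, {"slide": [0, 0, 2], "turn": 0, "gripper": 6.2}, {"slide": [0, 0, 5], "turn": 0, "gripper": 6.2}, {"slide": [0, 0, 8], "turn": 0, "gripper": 7}, {"slide": [0, 0, 11], "turn": 0, "gripper": 8.5}, {"slide": [0, 0, 14], "turn": 0, "gripper": 8.5}, {"slide": [0, 0, 14], "turn": 0, "gripper": 8.5}, {"slide": [0, 0, 14], "turn": 0, "gripper": 8.5}]}}

```text
t: 17.7
tool_pos: [0.5464, -0.1344, 0.4359]
orientation: [[-0.052, 0.999, -0.001], [0.999, 0.052, 0.0], [0.0, -0.001, -1.0]]
ft_force: [-0.3, 0.1, -0.2]
width: 0.0849
finger_force: 0.0
```

```bash
python3 st.py; python3 chk.py r4.png
```

```text
17.7 [ 0.5464 -0.1344  0.4359] yaw 1.6228350887723488 [-0.3902  0.2745  0.1224  1.4196  0.      1.1285] [-0.3461  0.1163 -0.2419] [-0.0081  0.0127 -0.0239] 0.08491050543856843
knob ((547.1714477539062, -133.8284149169922), 17.423076629638672)
ring (546.8062744140625, -134.4409637451172) 26.540359497070312 1093
[(np.float64(0.02306026319617113), np.float64(7.0)), (np.float64(0.02310166219183496), np.float64(6.0)), (np.float64(0.023131818551269716), np.float64(8.0)), (np.float64(0.02323103316662428), np.float64(9.0))]
```

View pics/r4.png

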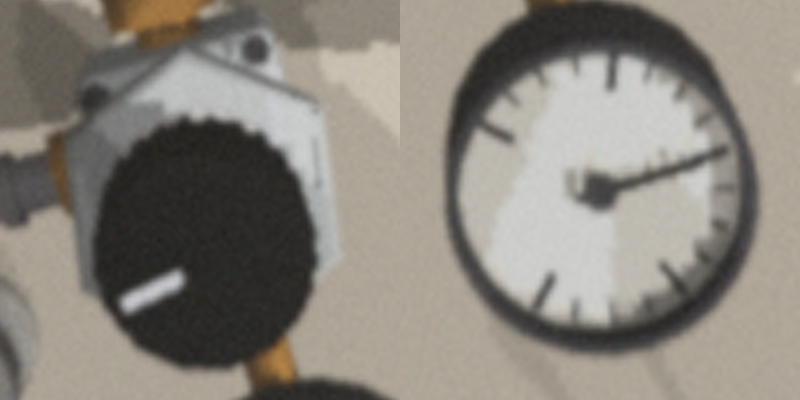

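The needle (tip about (725,150)) is still on the 2 bar mark. The ring eased back about 4°, as expected when tight. The gripper is clear and the jars were never touched.

```bash
python3 -c "
from bench import *
print(sign_off())"
```

```text
the job is handed in; nothing more can be done
None
```

The job is handed in with the gauge at 2 bar and the lock ring tight on its washer; it was turned to about 1.1 N m (asked: about 0.8), still well short of crushing (about 1.65), and the gripper is clear of everything.

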